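# Reset a tripped pottery wheel

## Robot

A 7-joint arm with a two-finger parallel gripper is mounted at the origin on the work surface. World frame = base frame: x ahead of the robot, y to its left, z up, the work surface at z = 0. Lengths are in mm, angles in rad, forces in N, time in s.
With the tool pointing down it reaches from about 400 to 875 mm from the base axis. Payload 4.4 kg.
Tool frame: the origin (TCP) lies at the very end of the fingers, on their centre line; the grasp point (between the pads) lies 19 mm behind it; z points along the fingers, y is the direction in which the jaws open and shut (so a half turn about z gives the same grasp; the last joint's range is limited). The gripper opens to 85 mm and grips with 20 to 120 N. Pads are 22 mm wide; open, the fingers measure 114 mm over their backs; the gripper's body (76 mm by 85 mm) begins 54 mm behind the grasp point. The pads swing forward as they close: fully open they stand 13 mm farther back than shut.
Start: joints at [1.267, 0.628, 0.038, 1.517, -0.027, 0.996, -0.02], TCP at [153.146, -631.716, 204.213] pointing down, gripper open.
Joint ranges: [-3.06, 3.06], [-0.37, 2.12], [-1.25, 1.32], [0.18, 2.47], [-1.1, 4.24], [0.23, 1.98], [-2.94, 2.94]. Speed limits (rad/s): [2.57, 2.57, 3.14, 3.14, 3.14, 3.14, 3.14].

## Interface

Orientations are given as [roll, pitch, yaw] about the fixed x, y, z axes, in that order (R = Rz(yaw) Ry(pitch) Rx(roll)).
In Python, from cell import read_state, get_image, calibration, finish_job gives the robot as it stands. The module is installed in compiled form; this text tells all that it offers.
- The arm moves only by the tool apply_moves, never from a script. Its argument "increments" is a list of rows, each an object of numbers: "tx", "ty", "tz": the shift along the world's x, y, z in m; "rx", "ry", "rz": the turn, a rotation vector about the world's x, y, z in units of 5 degrees (1.0 is 5 degrees); "claw": the finger opening in m, from 0 to 0.0854. In form: [{"tx": .., "ty": .., "tz": .., "rx": .., "ry": .., "rz": .., "claw": ..}, ...]. A call has 1 to 12 rows; each row is the pose to reach, as a shift and turn from the pose commanded when the call began; what a row does not reach only later rows make up. A row lasts 1/10 s, in which the tool goes at most 50 mm and 8.59 degrees, less where a joint would pass 70% of its speed; a pose out of reach is approached as far as the arm can. A call with a gripper value outside its range is refused whole. The fingers move at their own pace and stop on an object; the grip force is fixed at half the most. Time passes only in rows, so rows that repeat a pose let the fingers close. It gives the time, the measured TCP pose, the force and the opening at its end, in the units of the state.
- read_state(): the state, without advancing time (a new reading comes with each control period).
- get_image(name): name is "scene" or "side" or "wrist"; returns the picture (480x640x3 uint8, red, green, blue); there is no depth.
- calibration(name): a dict with "camera_matrix" (3x3 intrinsics, pixels), "origin" and "attitude" of the camera in the world. Camera axes: x right, y up, looking along -z (the intrinsics and any distortion apply to the point x, -y, -z); pixel columns grow to the right and rows downward; lengths in mm; the calibration is good to about 2 mm. A picture is of the moment at which its call begins: read the wrist's pose just before it. calibration takes no time and is no camera call; for the wrist camera it gives the pose at the moment of the call.
- finish_job(): hands the job in, once; it reports no verdict.
The state is a dict: "clock": time; "qpos": joint angles; "qd": joint speeds; "tau": joint torques, N m; "eef_pos": TCP position; "tool_rot": TCP orientation; "force": force on the tool from outside, world axes, zero at the start; "torque": the same for the moment, N m; "width": finger opening in mm.
Only numpy, scipy, OpenCV 4.12 (cv2) and the standard library are available. Lean on these libraries where they do the work, as an engineer would, in place of code of your own. Each camera call takes 0.05 s, during which the arm holds its last target. There are 200 camera calls.

## Task

The small pottery wheel has tripped its overload. With closed fingertips, gently push the black speed slide (do not grip it) all the way back to its zero end, then reach down into the orange-rimmed finger well and press the sunken orange reset key fully home, so that it stays down. Do not press the blue direction key next to it, and leave the pot, mug and knife where they are.

Things in the scene. Friction and masses are not known exactly. Their poses are not given: they have to be found in the camera images.
- wheel: tabletop pottery wheel, fixed. Origin: on the table under the middle of the control deck; own x runs away from the robot to the wheel head, y to the left, z up. Grey deck 130 (x) by 320 mm (y), top 75 mm up. Behind it a white housing 88 mm high; wheel head 220 mm across at own x 205, top 115 mm up. Slide on the deck's left half; two wells on the right at own y -38 and -105 (either may be orange).
- speed_slide (a joint): position of the speed slide, m: 0 at the zero end of its slot (red mark), 0.09 at the fast end; grows along the wheel's own +y (left). The last 8 mm before zero is the off zone. About 2 N pushes it, it stays where it is left, hard stops at both ends; over 35 N on the cap damages it.
- slide_cap (a point): middle of the top of the black slide cap: a block 28 mm (wheel's x) by 16 mm (wheel's y, its sliding direction), top 27 mm and underside 5 mm above the deck. It runs along own x = 0 of the wheel; at the zero end it lies at the wheel's own y = 40 mm. Axes as the wheel's.
- reset_key (a joint): how far the orange reset key is pressed, m: 0 popped up (as at the start), 0.007 fully home. Goes straight down at about 5 N all the way to a hard stop; stays where it is left.
- reset_key_well (a point): middle of the mouth of the orange-rimmed finger well, level with the deck's top: an upright recess 40 mm (wheel's x) by 48 mm (wheel's y), 20 mm deep. In its middle the orange key, a flat round cap 22 mm across on a white stem, top 8 mm below the mouth when popped up, 15 mm below when home. Axes as the wheel's.
- direction_key (a joint): how far the blue direction key is pressed, in m: 0 up, 0.004 down, springs back. Not to be pressed.
- direction_key_well (a point): middle of the mouth of the neighbouring blue-rimmed finger well, the same size as the orange one, 67 mm from it; the blue cap, 22 mm across, lies 10 mm below the mouth.
- pot: dark carved pot, 110 mm high, 90 mm across the rim, standing loose on the wheel head; origin at the centre of its underside. Leave alone.
- mug: blue mug, 85 mm high, 76 mm across, handle at its own +y, loose on the table to one side of the deck; origin at the centre of its underside. Leave alone.
- knife: carving knife with round wooden handle, 150 mm long along its own x, 18 mm thick, lying loose on the table on the other side of the deck; origin on the table under its middle. Leave alone.

How it is judged:
By the outcome, as a careful person would: the job done as asked, in the order asked, and still so for the second after the job is handed in, with the robot touching nothing.
It also fails if it takes over 45 s, if anything falls off the work surface, if the arm or the gripper's body presses on something with over 40 N, if the wrist force passes 120 N, or if a joint passes its speed limit or range.

## Working session

There is one attempt and no reset: what is moved stays moved. The work goes in short steps, Python scripts to look and compute and a tool call to move; the robot and the scene stay as the last step left them, time stands still between calls to the robot, and variables do not carry over. Pictures are saved under pics/ and viewed, about 8 in all and at most 12, crops included, and the job is handed in when it is done.

Besides the shell and the picture viewer there is one more tool, called after ">>>" as name(argument=value, ...) on one line, values as JSON. apply_moves: Moves the arm, as the interface text tells. Its arguments: {"type":"object","properties":{"increments":{"type":"array"}},"required":["increments"]}

```bash
mkdir -p pics
python3 - <<'E'
from cell import *
import cv2,numpy as np
ims=[]
for n in ("scene","side"):
    im=get_image(n); cv2.imwrite(f"pics/{n}0.png",im[:,:,::-1]); c=calibration(n); print(n,{k:np.round(v,4).tolist() if not isinstance(v,(str,dict)) else v for k,v in c.items()})
s=read_state();print(s)
E
```

```text
scene {'camera_matrix': [[459.1289, 0.0, 322.1019], [0.0, 459.1289, 236.8653], [0.0, 0.0, 1.0]], 'origin': [1167.3941, 360.5967, 840.7504], 'attitude': [0.6877, -0.0097, 2.1385]}
side {'camera_matrix': [[556.805, 0.0, 328.6185], [0.0, 556.805, 249.9274], [0.0, 0.0, 1.0]], 'origin': [444.8379, -621.5265, 953.7953], 'attitude': [0.6728, -0.0177, -0.267]}
{'clock': 0.1, 'qpos': array([ 1.26721151,  0.62924525,  0.0384526 ,  1.5182443 , -0.02699252,
        0.99627171, -0.01995174]), 'qd': array([ 5.86610903e-04, -1.60264767e-03,  1.11656642e-03, -2.58798916e-03,
        1.48416619e-05, -2.47106347e-04, -8.81615675e-04]), 'tau': array([ 3.11293734e-03, -5.64527965e+01,  1.23057760e+00, -1.93969774e+01,
        1.13419487e-02,  5.49406599e-03, -1.79666876e-05]), 'eef_pos': array([ 152.99414603, -631.14011238,  203.39422056]), 'tool_rot': array([-3.13994241e+00,  2.61340934e-05,  2.37831356e-01]), 'force': array([-0.10435707, -0.09464885,  0.03133069]), 'torque': array([-0.03440988,  0.00788119,  0.07312776]), 'width': 85.73563995873592}
```

View pics/scene0.png

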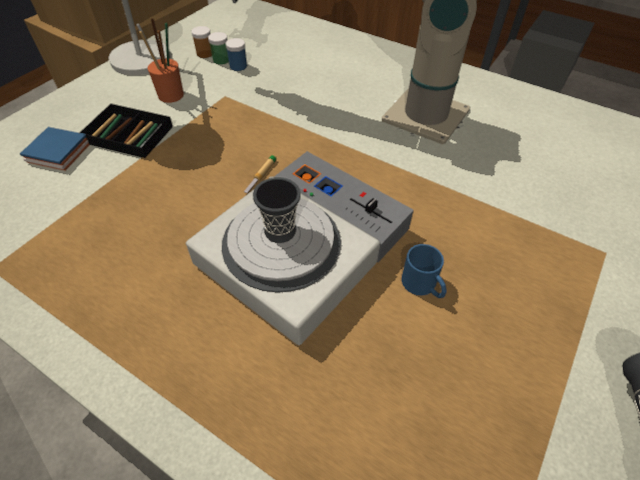

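View pics/side0.png

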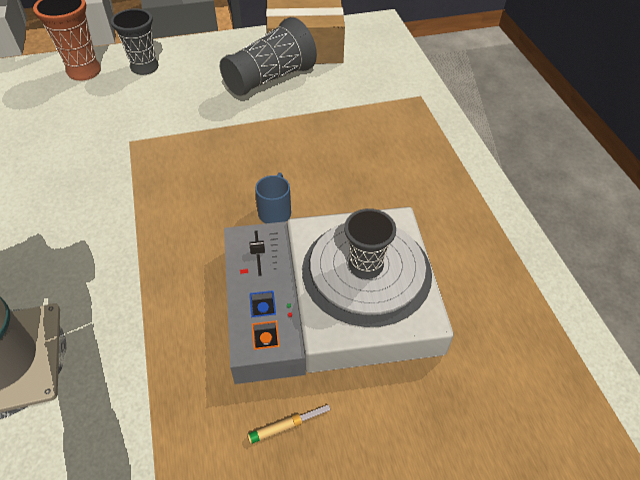

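The side view shows the cap at about (257,247), the red zero mark at (243,271), the blue well at (263,306) and the orange well at (265,336). In the scene view the orange well is at (306,176), blue at (328,187) and the cap at (371,207). So orange is the well at own y -105.

```bash
cat > h.py <<'E'
from cell import *
import cv2,numpy as np
from scipy.spatial.transform import Rotation as Ro
def ray(c,u,v):
    d=np.linalg.inv(np.array(c["camera_matrix"]))@[u,v,1]
    return np.array(c["origin"]),Ro.from_euler('xyz',c["attitude"]).as_matrix()@(d*[1,-1,-1])
def at(c,p,z):
    o,d=ray(c,*p); return (o+d*(z-o[2])/d[2])
def blob(m,box=None):
    """largest blob: hull moment centre, minAreaRect"""
    if box:
        k=np.zeros_like(m);x0,y0,x1,y1=box;k[y0:y1,x0:x1]=m[y0:y1,x0:x1];m=k
    cs,_=cv2.findContours(m,cv2.RETR_EXTERNAL,cv2.CHAIN_APPROX_NONE)
    c=cv2.convexHull(max(cs,key=cv2.contourArea));M=cv2.moments(c)
    return (M['m10']/M['m00'],M['m01']/M['m00']),c[:,0]
def hsv(im): return cv2.cvtColor(im,cv2.COLOR_RGB2HSV)
def wheelframe(o,b):
    """own y axis runs from the orange well (-105) to the blue (-38)"""
    y=(b-o)[:2];y/=np.linalg.norm(y);x=np.array([y[1],-y[0]]);org=o[:2]+105*y
    return org,x,y,np.arctan2(x[1],x[0])
E
python3 - <<'E'
from h import *
for n,bo,bb in (("scene",(288,160,322,188),(312,174,346,202)),("side",(248,318,285,354),(246,288,282,322))):
    im=cv2.imread(f"pics/{n}0.png")[:,:,::-1].copy();H=hsv(im);c=calibration(n)
    o,ho=blob(cv2.inRange(H,(5,150,90),(18,255,255)),bo);b,hb=blob(cv2.inRange(H,(105,120,60),(125,255,255)),bb)
    O,B=at(c,o,75),at(c,b,75); org,x,y,a=wheelframe(O,B)
    print(n,o,b,O.round(1),B.round(1),"dist",np.linalg.norm(O-B).round(1),"org",org.round(1),"yaw",a.round(3))
    for h in(ho,hb):
        P=np.array([at(c,p,75)[:2]-org for p in h]);print(" ext x,y",np.ptp(P@x).round(1),np.ptp(P@y).round(1))
    cap={"scene":(371,205),"side":(257,243)}[n]; P=at(c,cap,102)[:2]-org; print(" cap own",(P@x).round(1),(P@y).round(1))
    r=cv2.resize(im[{"scene":slice(150,240),"side":slice(220,350)}[n],{"scene":slice(280,420),"side":slice(215,320)}[n]],None,fx=4,fy=4); cv2.imwrite(f"pics/{n}crop.png",r[:,:,::-1])
E
```

```text
scene (306.3471698113208, 173.4188679245283) (327.80834803057024, 185.68312757201645) [ 485.4 -111.1   75. ] [492.9 -44.7  75. ] dist 66.8 org [497.2  -6.7] yaw -0.113
 ext x,y 45.1 52.6
 ext x,y 45.8 52.4
 cap own 8.8 90.2
side (265.110527631908, 334.8019504876219) (262.27433885498397, 303.57628596338276) [ 482.7 -109.5   75. ] [490.6 -42.8  75. ] dist 67.2 org [495.   -5.2] yaw -0.117
 ext x,y 46.1 54.4
 ext x,y 46.0 53.5
 cap own 1.1 87.4
```

View pics/sidecrop.png

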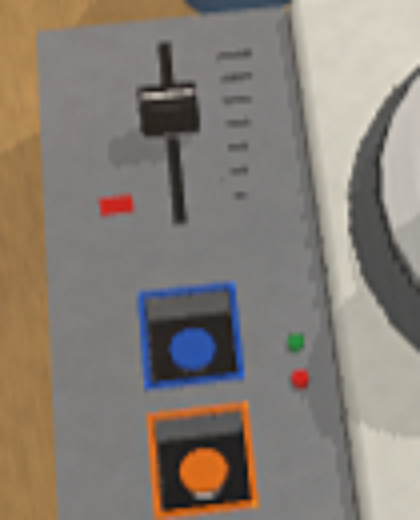

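Both views agree: orange well at about (484,-110), blue at (492,-44), wheel origin (496,-6), yaw -0.115. The rims measure about 45 x 53 mm and the wells are 67 mm apart, as stated. The cap is at own y of about 88. Next I move above the slide's left side with the fingers closed and the tool aligned to the wheel.

>>> apply_moves(increments=[{"tx": 0.28, "ty": 0.38, "tz": 0.03, "rz": -4.05, "claw": 0}, {"tx": 0.28, "ty": 0.38, "tz": 0.03, "rz": -4.05, "claw": 0}, {"tx": 0.28, "ty": 0.38, "tz": 0.03, "rz": -4.05, "claw": 0}, {"tx": 0.28, "ty": 0.38, "tz": 0.03, "rz": -4.05, "claw": 0}, {"tx": 0.28, "ty": 0.38, "tz": 0.03, "rz": -4.05, "claw": 0}, {"tx": 0.28, "ty": 0.38, "tz": 0.03, "rz": -4.05, "claw": 0}, {"tx": 0.28, "ty": 0.38, "tz": 0.03, "rz": -4.05, "claw": 0}, {"tx": 0.28, "ty": 0.38, "tz": 0.03, "rz": -4.05, "claw": 0}, {"tx": 0.28, "ty": 0.38, "tz": 0.03, "rz": -4.05, "claw": 0}, {"tx": 0.28, "ty": 0.38, "tz": 0.03, "rz": -4.05, "claw": 0}, {"tx": 0.28, "ty": 0.38, "tz": 0.03, "rz": -4.05, "claw": 0}, {"tx": 0.28, "ty": 0.38, "tz": 0.03, "rz": -4.05, "claw": 0}])

```text
$.increments[0]: bad value
```

>>> apply_moves(increments=[{"tx": 0.28, "ty": 0.38, "tz": 0.03, "rx": 0.0, "ry": 0.0, "rz": -4.05, "claw": 0.0}, {"tx": 0.28, "ty": 0.38, "tz": 0.03, "rx": 0.0, "ry": 0.0, "rz": -4.05, "claw": 0.0}, {"tx": 0.28, "ty": 0.38, "tz": 0.03, "rx": 0.0, "ry": 0.0, "rz": -4.05, "claw": 0.0}, {"tx": 0.28, "ty": 0.38, "tz": 0.03, "rx": 0.0, "ry": 0.0, "rz": -4.05, "claw": 0.0}, {"tx": 0.28, "ty": 0.38, "tz": 0.03, "rx": 0.0, "ry": 0.0, "rz": -4.05, "claw": 0.0}, {"tx": 0.28, "ty": 0.38, "tz": 0.03, "rx": 0.0, "ry": 0.0, "rz": -4.05, "claw": 0.0}, {"tx": 0.28, "ty": 0.38, "tz": 0.03, "rx": 0.0, "ry": 0.0, "rz": -4.05, "claw": 0.0}, {"tx": 0.28, "ty": 0.38, "tz": 0.03, "rx": 0.0, "ry": 0.0, "rz": -4.05, "claw": 0.0}, {"tx": 0.28, "ty": 0.38, "tz": 0.03, "rx": 0.0, "ry": 0.0, "rz": -4.05, "claw": 0.0}, {"tx": 0.28, "ty": 0.38, "tz": 0.03, "rx": 0.0, "ry": 0.0, "rz": -4.05, "claw": 0.0}, {"tx": 0.28, "ty": 0.38, "tz": 0.03, "rx": 0.0, "ry": 0.0, "rz": -4.05, "claw": 0.0}])

```text
clock: 1.2
eef_pos: [435.8, -247.4, 234.1]
tool_rot: [-3.14, -0.001, -0.108]
force: [0.6, -0.3, -0.6]
width: -0.1
```

>>> apply_moves(increments=[{"tx": 0.076, "ty": 0.363, "tz": -0.035, "rx": 0.0, "ry": 0.0, "rz": 0.0, "claw": 0.0}, {"tx": 0.076, "ty": 0.363, "tz": -0.035, "rx": 0.0, "ry": 0.0, "rz": 0.0, "claw": 0.0}, {"tx": 0.076, "ty": 0.363, "tz": -0.035, "rx": 0.0, "ry": 0.0, "rz": 0.0, "claw": 0.0}, {"tx": 0.076, "ty": 0.363, "tz": -0.035, "rx": 0.0, "ry": 0.0, "rz": 0.0, "claw": 0.0}, {"tx": 0.076, "ty": 0.363, "tz": -0.035, "rx": 0.0, "ry": 0.0, "rz": 0.0, "claw": 0.0}, {"tx": 0.076, "ty": 0.363, "tz": -0.035, "rx": 0.0, "ry": 0.0, "rz": 0.0, "claw": 0.0}, {"tx": 0.076, "ty": 0.363, "tz": -0.035, "rx": 0.0, "ry": 0.0, "rz": 0.0, "claw": 0.0}, {"tx": 0.076, "ty": 0.363, "tz": -0.035, "rx": 0.0, "ry": 0.0, "rz": 0.0, "claw": 0.0}, {"tx": 0.076, "ty": 0.363, "tz": -0.035, "rx": 0.0, "ry": 0.0, "rz": 0.0, "claw": 0.0}, {"tx": 0.076, "ty": 0.363, "tz": -0.035, "rx": 0.0, "ry": 0.0, "rz": 0.0, "claw": 0.0}, {"tx": 0.076, "ty": 0.363, "tz": -0.035, "rx": 0.0, "ry": 0.0, "rz": 0.0, "claw": 0.0}])

```text
clock: 2.3
eef_pos: [509.0, 108.7, 199.1]
tool_rot: [3.14, 0.0, -0.119]
force: [0.6, -0.4, 0.4]
width: 0.0
```

Run:
```python
from h import *
c=calibration("wrist");im=get_image("wrist");cv2.imwrite("pics/w1.png",im[:,:,::-1]);np.save("pics/w1.npy",c,allow_pickle=True)
s=read_state();print(s["eef_pos"].round(1),s["tool_rot"].round(3),c)
```

```text
[509.1 108.9 199.3] [ 3.14   0.    -0.119] {'camera_matrix': array([[388.57816157,   0.        , 323.75618085],
       [  0.        , 388.57816157, 244.01112554],
       [  0.        ,   0.        ,   1.        ]]), 'origin': array([578.7317701 , 101.14286455, 367.79592391]), 'attitude': array([-2.80860360e-01, -5.52240753e-04, -1.69043029e+00])}
```

View pics/w1.png

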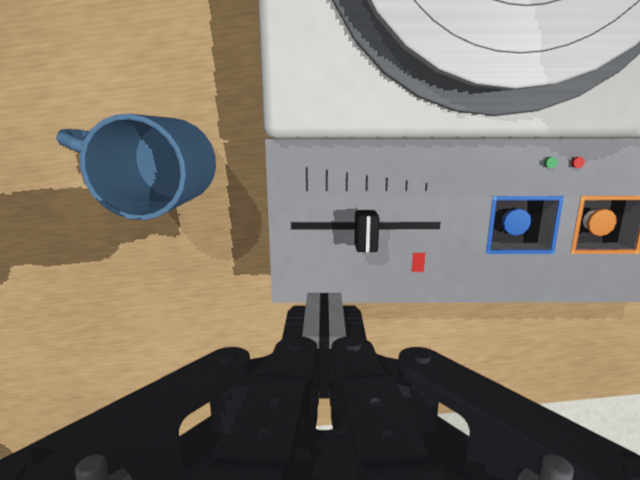

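The wrist view shows the cap top at about (367,232), its slot from (291,226) to (440,226), the red mark at (418,262), the blue well centre at about (524,224) and the orange well at about (605,224), cut off at the right edge. The mug is well to the left.

Run:
```python
from h import *
c=np.load("pics/w1.npy",allow_pickle=True).item();im=cv2.imread("pics/w1.png")[:,:,::-1].copy();H=hsv(im)
b,hb=blob(cv2.inRange(H,(105,120,60),(125,255,255)),(470,180,575,270));B=at(c,b,75)
# slot ends fix the direction
m=cv2.inRange(H,(0,0,0),(180,255,45));
P1,P2=at(c,(291,226),75),at(c,(440.5,226),75); y=(P1-P2)[:2];print("slot len",np.linalg.norm(y));y/=np.linalg.norm(y)
print("yaw slot",np.arctan2(-y[0],y[1]))
a=-.115;y=np.array([-np.sin(a),np.cos(a)]);x=np.array([y[1],-y[0]])
org=B[:2]+38*y;print("B",B.round(1),"org",org.round(1))
own=lambda p,z:(lambda q:((q@x).round(1),(q@y).round(1)))(at(c,p,z)[:2]-org)
print("slot ends",own((291,226),75),own((440.5,226),75))
w,_=blob(cv2.inRange(H,(0,0,150),(180,60,255)),(358,208,378,255));print("cap",w,own(w,102))
for p in((358,232),(380,232),(304,295),(346,295)):print(p,own(p,102))
print("red",own((418,262),75))
print("tcp own",(np.array([509.1,108.9])-org)@np.array([x,y]).T, "tip px widths", (at(c,(304,295),199)-at(c,(346,295),199))[:2]@y)
```

```text
slot len 115.71019104884422
yaw slot -0.11976591804959419
B [492.1 -44.4  75. ] org [496.5  -6.6]
slot ends (np.float64(-0.5), np.float64(142.0)) (np.float64(-1.0), np.float64(26.3))
cap (367.5532994923858, 234.53299492385787) (np.float64(-0.5), np.float64(85.7))
(358, 232) (np.float64(1.4), np.float64(92.5))
(380, 232) (np.float64(1.3), np.float64(77.0))
(304, 295) (np.float64(-46.5), np.float64(131.5))
(346, 295) (np.float64(-46.7), np.float64(100.4))
red (np.float64(-30.3), np.float64(41.9))
tcp own [ -0.69710773 116.22868221] tip px widths 19.73549839510327
```

Cap centre is at own y of about 86 (joint about 46 mm), and the TCP is at own y 116, clear of the cap. Descend to z of about 87.

>>> apply_moves(increments=[{"tx": 0.0, "ty": 0.0, "tz": -0.03, "rx": 0.0, "ry": 0.0, "rz": 0.0, "claw": 0.0}, {"tx": 0.0, "ty": 0.0, "tz": -0.06, "rx": 0.0, "ry": 0.0, "rz": 0.0, "claw": 0.0}, {"tx": 0.0, "ty": 0.0, "tz": -0.085, "rx": 0.0, "ry": 0.0, "rz": 0.0, "claw": 0.0}, {"tx": 0.0, "ty": 0.0, "tz": -0.1, "rx": 0.0, "ry": 0.0, "rz": 0.0, "claw": 0.0}, {"tx": 0.0, "ty": 0.0, "tz": -0.108, "rx": 0.0, "ry": 0.0, "rz": 0.0, "claw": 0.0}, {"tx": 0.0, "ty": 0.0, "tz": -0.112, "rx": 0.0, "ry": 0.0, "rz": 0.0, "claw": 0.0}, {"tx": 0.0, "ty": 0.0, "tz": -0.112, "rx": 0.0, "ry": 0.0, "rz": 0.0, "claw": 0.0}])

```text
clock: 3.05
eef_pos: [509.4, 110.7, 87.4]
tool_rot: [3.141, -0.0, -0.117]
force: [0.1, -0.2, 0.6]
width: 0.0
```

>>> apply_moves(increments=[{"tx": -0.0006, "ty": -0.005, "tz": 0.0, "rx": 0.0, "ry": 0.0, "rz": 0.0, "claw": 0.0}, {"tx": -0.0011, "ty": -0.01, "tz": 0.0, "rx": 0.0, "ry": 0.0, "rz": 0.0, "claw": 0.0}, {"tx": -0.0017, "ty": -0.015, "tz": 0.0, "rx": 0.0, "ry": 0.0, "rz": 0.0, "claw": 0.0}, {"tx": -0.0023, "ty": -0.02, "tz": 0.0, "rx": 0.0, "ry": 0.0, "rz": 0.0, "claw": 0.0}, {"tx": -0.0029, "ty": -0.024, "tz": 0.0, "rx": 0.0, "ry": 0.0, "rz": 0.0, "claw": 0.0}, {"tx": -0.0034, "ty": -0.028, "tz": 0.0, "rx": 0.0, "ry": 0.0, "rz": 0.0, "claw": 0.0}, {"tx": -0.0038, "ty": -0.032, "tz": 0.0, "rx": 0.0, "ry": 0.0, "rz": 0.0, "claw": 0.0}, {"tx": -0.0042, "ty": -0.036, "tz": 0.0, "rx": 0.0, "ry": 0.0, "rz": 0.0, "claw": 0.0}, {"tx": -0.0046, "ty": -0.04, "tz": 0.0, "rx": 0.0, "ry": 0.0, "rz": 0.0, "claw": 0.0}, {"tx": -0.005, "ty": -0.044, "tz": 0.0, "rx": 0.0, "ry": 0.0, "rz": 0.0, "claw": 0.0}])

```text
clock: 4.05
eef_pos: [504.1, 67.0, 87.2]
tool_rot: [-3.142, -0.0, -0.116]
force: [0.2, -0.9, 0.5]
width: 0.1
```

>>> apply_moves(increments=[{"tx": -0.0002, "ty": -0.002, "tz": 0.0, "rx": 0.0, "ry": 0.0, "rz": 0.0, "claw": 0.0}, {"tx": -0.0005, "ty": -0.004, "tz": 0.0, "rx": 0.0, "ry": 0.0, "rz": 0.0, "claw": 0.0}, {"tx": -0.0007, "ty": -0.006, "tz": 0.0, "rx": 0.0, "ry": 0.0, "rz": 0.0, "claw": 0.0}, {"tx": -0.0009, "ty": -0.008, "tz": 0.0, "rx": 0.0, "ry": 0.0, "rz": 0.0, "claw": 0.0}])

```text
clock: 4.45
eef_pos: [503.2, 59.3, 87.2]
tool_rot: [-3.142, -0.0, -0.115]
force: [0.6, 0.1, 0.3]
width: 0.2
```

Run:
```python
from h import *
c=calibration("wrist");im=get_image("wrist");s=read_state();print(s["eef_pos"].round(1),s["force"].round(1))
cv2.imwrite("pics/w2.png",im[:,:,::-1]);np.save("pics/w2.npy",c,allow_pickle=True)
```

```text
[503.2  58.8  87.2] [-0.3 -0.4  0.2]
```

View pics/w2.png

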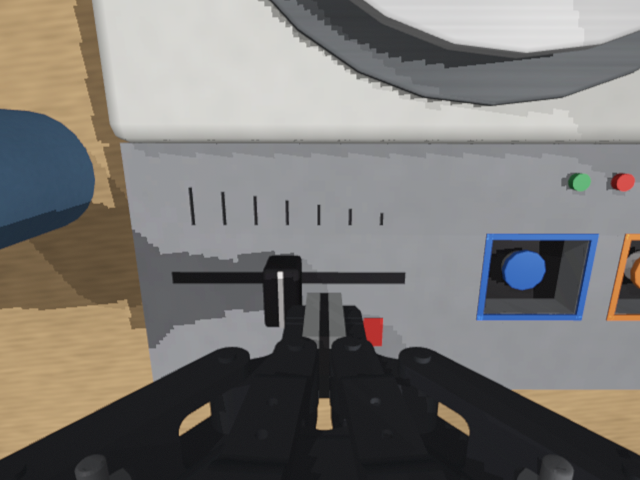

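The wrist view shows the cap still at about (283,290) in mid-slot, with the fingertips at (325,295) on its robot side. So the push missed. I'll compare the TCP's projection with the visible tips.

Run:
```python
from h import *
a=-.116;y=np.array([-np.sin(a),np.cos(a)]);x=np.array([y[1],-y[0]]);org=np.array([496.3,-6.4])
own=lambda q:((q[:2]-org)@np.array([x,y]).T).round(1)
for n,T in(("w1",[509.1,108.9,199.3]),("w2",[503.2,59.1,87.2])):
    c=np.load(f"pics/{n}.npy",allow_pickle=True).item()
    R=Ro.from_euler('xyz',c["attitude"]).as_matrix();p=R.T@(np.array(T)-c["origin"]);K=np.array(c["camera_matrix"]);q=K@(p*[1,-1,-1]);
    print(n,c["origin"].round(1),"tcp own",own(np.array(T)),"proj",(q[:2]/q[2]).round(1),"tip seen at z_tcp own",own(at(c,(324,294),T[2])))
c=np.load("pics/w2.npy",allow_pickle=True).item()
for p,z in(((283,258),102),((281,272),102),((282,322),102),((300,300),102),((264,300),102),((172,277),75),((405,278),75)):print(p,z,own(at(c,p,z)))
```

```text
w1 [578.7 101.1 367.8] tcp own [ -0.6 116. ] proj [324.9 288.2] tip seen at z_tcp own [ -3.6 116.4]
w2 [572.9  51.6 255.9] tcp own [-0.7 65.9] proj [325.5 288.2] tip seen at z_tcp own [-3.6 66.6]
(283, 258) 102 [19.  83.6]
(281, 272) 102 [12.8 84.7]
(282, 322) 102 [-10.5  84.9]
(300, 300) 102 [-0.  76.9]
(264, 300) 102 [-0.  92.4]
(172, 277) 75 [  0.2 142.1]
(405, 278) 75 [-0.3 26.3]
```

The wrist-camera heights are consistent, yet the visible tips end where a point 15–30 mm above the reported TCP would lie, with the pad face 11 mm ahead of the axis. The fingers probably passed over the cap. Checking with the fixed cameras.

Run:
```python
from h import *
def proj(c,P):
    R=Ro.from_euler('xyz',c["attitude"]).as_matrix();q=np.array(c["camera_matrix"])@((R.T@(np.array(P)-c["origin"]))*[1,-1,-1]);return q[:2]/q[2]
T=read_state()["eef_pos"];print(T)
out=[]
for n in("side","scene"):
    c=calibration(n);im=get_image(n);cv2.imwrite(f"pics/{n}2.png",im[:,:,::-1])
    u,v=proj(c,T).round().astype(int);print(n,proj(c,T),proj(c,T+[0,0,20]))
    cr=im[max(v-75,0):v+45,u-50:u+50].copy();print("crop origin",u-50,max(v-75,0));out.append(cv2.resize(cr,(400,480),interpolation=cv2.INTER_CUBIC))
cv2.imwrite("pics/pair2.png",np.hstack(out)[:,:,::-1])
```

```text
[503.19753382  58.80569764  87.22003934]
side [258.169676   256.70069911] [257.33064151 250.36728604]
crop origin 208 182
scene [364.15797375 201.96868552] [364.87792246 195.76224392]
crop origin 314 127
```

View pics/pair2.png

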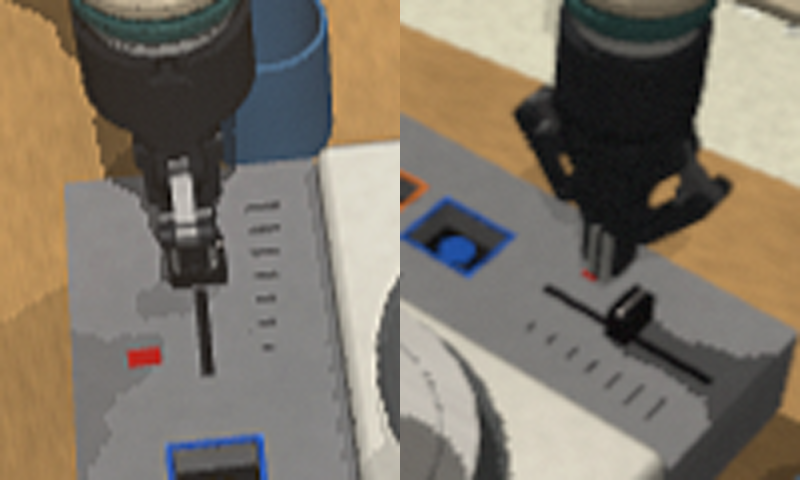

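```bash
python3 - <<'E'
from h import *
from itertools import combinations
c={n:calibration(n) for n in("side","scene")};c["wrist"]=np.load("pics/w2.npy",allow_pickle=True).item()
px={"side":(254,240),"scene":(366,195.5),"wrist":(324.5,294)}
def tri(ns):
    A=np.zeros((3,3));b=np.zeros(3);r=[]
    for n in ns:
        o,d=ray(c[n],*px[n]);d/=np.linalg.norm(d);M=np.eye(3)-np.outer(d,d);A+=M;b+=M@o;r.append((M,o))
    p=np.linalg.solve(A,b);return p.round(1),[np.linalg.norm(M@(p-o)).round(1) for M,o in r]
for k in(2,3):
    for s in combinations(px,k):print(s,*tri(s))
E
python3 - <<'E'
import cv2
im=cv2.imread('pics/side2.png')[205:265,225:290];a=cv2.resize(im,None,fx=8,fy=8,interpolation=cv2.INTER_NEAREST);cv2.imwrite('pics/side2c.png',a)
E
```

```text
('side', 'scene') [505.6  68.6 120.5] [np.float64(6.9), np.float64(6.9)]
('side', 'wrist') [507.8  63.  125.7] [np.float64(9.6), np.float64(9.6)]
('scene', 'wrist') [508.7  60.9 112.3] [np.float64(3.1), np.float64(3.1)]
('side', 'scene', 'wrist') [508.2  64.8 120.1] [np.float64(11.1), np.float64(3.4), np.float64(8.6)]
```

View pics/side2c.png

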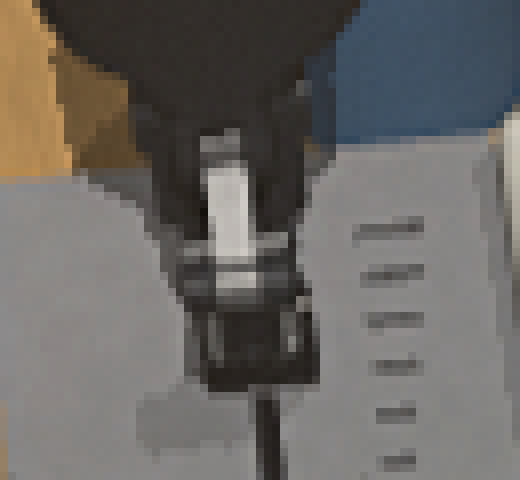

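In this crop the dark fingertip covers the cap's top and ends at about (256,251). That is some 18 mm above the reported TCP in both fixed views. So the real tips end about 17–20 mm short of the reported TCP, and they skimmed over the cap without touching it (force about 0, cap unmoved). I'll go back the same way and come in 19 mm lower.

>>> apply_moves(increments=[{"tx": 0.0, "ty": 0.0, "tz": 0.01, "rx": 0.0, "ry": 0.0, "rz": 0.0, "claw": 0.0}, {"tx": 0.0029, "ty": 0.025, "tz": 0.01, "rx": 0.0, "ry": 0.0, "rz": 0.0, "claw": 0.0}, {"tx": 0.0058, "ty": 0.05, "tz": 0.01, "rx": 0.0, "ry": 0.0, "rz": 0.0, "claw": 0.0}, {"tx": 0.0061, "ty": 0.053, "tz": 0.01, "rx": 0.0, "ry": 0.0, "rz": 0.0, "claw": 0.0}, {"tx": 0.0061, "ty": 0.053, "tz": 0.01, "rx": 0.0, "ry": 0.0, "rz": 0.0, "claw": 0.0}, {"tx": 0.0061, "ty": 0.053, "tz": -0.005, "rx": 0.0, "ry": 0.0, "rz": 0.0, "claw": 0.0}, {"tx": 0.0061, "ty": 0.053, "tz": -0.012, "rx": 0.0, "ry": 0.0, "rz": 0.0, "claw": 0.0}, {"tx": 0.0061, "ty": 0.053, "tz": -0.018, "rx": 0.0, "ry": 0.0, "rz": 0.0, "claw": 0.0}, {"tx": 0.0061, "ty": 0.053, "tz": -0.018, "rx": 0.0, "ry": 0.0, "rz": 0.0, "claw": 0.0}])

```text
clock: 5.5
eef_pos: [508.7, 111.4, 68.6]
tool_rot: [3.141, 0.002, -0.117]
force: [-1.1, 0.0, -0.1]
width: 0.4
```

The reported z is 68.6 mm, below the deck top, with no contact force. That confirms the offset. Now a short, gentle push to feel for the cap.

>>> apply_moves(increments=[{"tx": -0.0005, "ty": -0.004, "tz": 0.0, "rx": 0.0, "ry": 0.0, "rz": 0.0, "claw": 0.0}, {"tx": -0.0009, "ty": -0.008, "tz": 0.0, "rx": 0.0, "ry": 0.0, "rz": 0.0, "claw": 0.0}, {"tx": -0.0014, "ty": -0.012, "tz": 0.0, "rx": 0.0, "ry": 0.0, "rz": 0.0, "claw": 0.0}, {"tx": -0.0018, "ty": -0.016, "tz": 0.0, "rx": 0.0, "ry": 0.0, "rz": 0.0, "claw": 0.0}, {"tx": -0.0023, "ty": -0.02, "tz": 0.0, "rx": 0.0, "ry": 0.0, "rz": 0.0, "claw": 0.0}, {"tx": -0.0028, "ty": -0.024, "tz": 0.0, "rx": 0.0, "ry": 0.0, "rz": 0.0, "claw": 0.0}])

```text
clock: 6.1
eef_pos: [506.8, 88.7, 69.4]
tool_rot: [-3.141, -0.001, -0.115]
force: [-0.2, 2.1, 0.6]
width: -0.1
```

Contact at 2.1 N, as expected for the slide. Continue for 30 mm.

>>> apply_moves(increments=[{"tx": -0.0005, "ty": -0.004, "tz": 0.0, "rx": 0.0, "ry": 0.0, "rz": 0.0, "claw": 0.0}, {"tx": -0.0009, "ty": -0.008, "tz": 0.0, "rx": 0.0, "ry": 0.0, "rz": 0.0, "claw": 0.0}, {"tx": -0.0014, "ty": -0.012, "tz": 0.0, "rx": 0.0, "ry": 0.0, "rz": 0.0, "claw": 0.0}, {"tx": -0.0018, "ty": -0.016, "tz": 0.0, "rx": 0.0, "ry": 0.0, "rz": 0.0, "claw": 0.0}, {"tx": -0.0022, "ty": -0.019, "tz": 0.0, "rx": 0.0, "ry": 0.0, "rz": 0.0, "claw": 0.0}, {"tx": -0.0025, "ty": -0.022, "tz": 0.0, "rx": 0.0, "ry": 0.0, "rz": 0.0, "claw": 0.0}, {"tx": -0.0028, "ty": -0.025, "tz": 0.0, "rx": 0.0, "ry": 0.0, "rz": 0.0, "claw": 0.0}, {"tx": -0.0031, "ty": -0.027, "tz": 0.0, "rx": 0.0, "ry": 0.0, "rz": 0.0, "claw": 0.0}])

```text
clock: 6.9
eef_pos: [503.5, 61.0, 69.2]
tool_rot: [3.142, -0.0, -0.116]
force: [0.6, 1.7, 1.6]
width: 0.3
```

>>> apply_moves(increments=[{"tx": -0.0002, "ty": -0.0015, "tz": 0.0, "rx": 0.0, "ry": 0.0, "rz": 0.0, "claw": 0.0}, {"tx": -0.0003, "ty": -0.003, "tz": 0.0, "rx": 0.0, "ry": 0.0, "rz": 0.0, "claw": 0.0}])

```text
clock: 7.1
eef_pos: [503.2, 58.2, 69.2]
tool_rot: [-3.142, -0.0, -0.116]
force: [0.4, 2.1, 1.2]
width: 0.2
```

>>> apply_moves(increments=[{"tx": -0.0001, "ty": -0.001, "tz": 0.0, "rx": 0.0, "ry": 0.0, "rz": 0.0, "claw": 0.0}, {"tx": -0.0002, "ty": -0.002, "tz": 0.0, "rx": 0.0, "ry": 0.0, "rz": 0.0, "claw": 0.0}])

```text
clock: 7.3
eef_pos: [502.9, 56.3, 69.2]
tool_rot: [-3.142, -0.0, -0.115]
force: [-0.4, 2.1, 0.9]
width: 0.1
```

>>> apply_moves(increments=[{"tx": -0.0001, "ty": -0.001, "tz": 0.0, "rx": 0.0, "ry": 0.0, "rz": 0.0, "claw": 0.0}, {"tx": -0.0002, "ty": -0.0015, "tz": 0.0, "rx": 0.0, "ry": 0.0, "rz": 0.0, "claw": 0.0}])

```text
clock: 7.5
eef_pos: [502.8, 54.7, 69.2]
tool_rot: [3.142, -0.0, -0.116]
force: [0.9, 1.7, 1.9]
width: -0.4
```

>>> apply_moves(increments=[{"tx": -0.0001, "ty": -0.001, "tz": 0.0, "rx": 0.0, "ry": 0.0, "rz": 0.0, "claw": 0.0}, {"tx": -0.0002, "ty": -0.0015, "tz": 0.0, "rx": 0.0, "ry": 0.0, "rz": 0.0, "claw": 0.0}])

```text
clock: 7.7
eef_pos: [502.6, 53.2, 69.2]
tool_rot: [3.142, -0.0, -0.116]
force: [0.5, 2.0, 1.5]
width: -0.0
```

>>> apply_moves(increments=[{"tx": -0.0001, "ty": -0.001, "tz": 0.0, "rx": 0.0, "ry": 0.0, "rz": 0.0, "claw": 0.0}, {"tx": -0.0002, "ty": -0.0015, "tz": 0.0, "rx": 0.0, "ry": 0.0, "rz": 0.0, "claw": 0.0}])

```text
clock: 7.9
eef_pos: [502.4, 51.6, 69.2]
tool_rot: [3.142, -0.0, -0.116]
force: [0.3, 1.4, 1.1]
width: -0.1
```

>>> apply_moves(increments=[{"tx": -0.0001, "ty": -0.001, "tz": 0.0, "rx": 0.0, "ry": 0.0, "rz": 0.0, "claw": 0.0}])

```text
clock: 8.0
eef_pos: [502.3, 50.8, 69.2]
tool_rot: [-3.142, -0.0, -0.116]
force: [0.7, 2.6, 0.6]
width: -0.1
```

>>> apply_moves(increments=[{"tx": -0.0001, "ty": -0.001, "tz": 0.0, "rx": 0.0, "ry": 0.0, "rz": 0.0, "claw": 0.0}])

```text
clock: 8.1
eef_pos: [502.2, 49.7, 69.2]
tool_rot: [-3.142, -0.0, -0.116]
force: [1.1, 1.9, 1.2]
width: 0.3
```

>>> apply_moves(increments=[{"tx": -0.0001, "ty": -0.001, "tz": 0.0, "rx": 0.0, "ry": 0.0, "rz": 0.0, "claw": 0.0}])

```text
clock: 8.2
eef_pos: [502.0, 48.7, 69.2]
tool_rot: [3.142, -0.0, -0.116]
force: [1.4, 2.0, 1.4]
width: -0.0
```

>>> apply_moves(increments=[{"tx": -0.0001, "ty": -0.0005, "tz": 0.0, "rx": 0.0, "ry": 0.0, "rz": 0.0, "claw": 0.0}, {"tx": -0.0001, "ty": -0.0005, "tz": 0.0, "rx": 0.0, "ry": 0.0, "rz": 0.0, "claw": 0.0}])

```text
clock: 8.4
eef_pos: [502.0, 48.1, 69.2]
tool_rot: [3.141, -0.0, -0.116]
force: [2.0, 1.1, 0.3]
width: 0.0
```

Run:
```python
from h import *
c=calibration("wrist");im=get_image("wrist");s=read_state();print(s["eef_pos"].round(1),s["force"].round(1))
cv2.imwrite("pics/w3.png",im[:,:,::-1]);np.save("pics/w3.npy",c,allow_pickle=True)
```

```text
[502.   48.1  69.2] [-0.4  0.9  1.7]
```

View pics/w3.png

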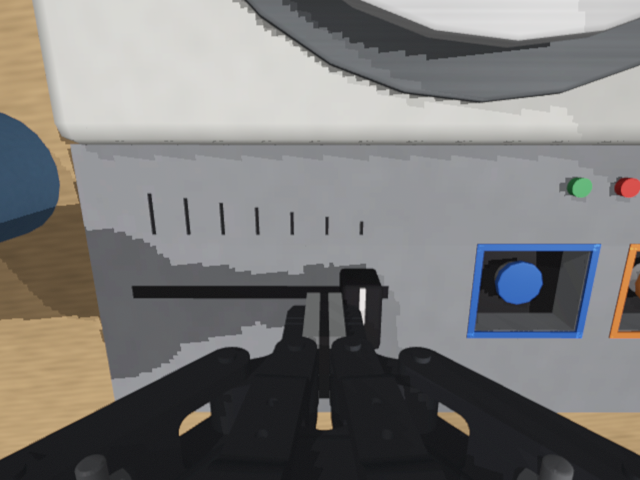

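The cap is now near the zero end, at about (362,300), with the slot end at (388,292). The force is still about 2 N, so it is not at the stop yet. I'll go on in 1 mm steps.

>>> apply_moves(increments=[{"tx": -0.0001, "ty": -0.001, "tz": 0.0, "rx": 0.0, "ry": 0.0, "rz": 0.0, "claw": 0.0}])

```text
clock: 8.55
eef_pos: [501.9, 47.4, 69.2]
tool_rot: [-3.141, -0.0, -0.115]
force: [0.9, 1.9, 1.0]
width: -0.1
```

>>> apply_moves(increments=[{"tx": -0.0001, "ty": -0.001, "tz": 0.0, "rx": 0.0, "ry": 0.0, "rz": 0.0, "claw": 0.0}])

```text
clock: 8.65
eef_pos: [501.8, 46.4, 69.2]
tool_rot: [-3.141, -0.0, -0.116]
force: [-0.6, 4.3, 0.9]
width: 0.0
```

>>> apply_moves(increments=[{"tx": -0.0001, "ty": -0.001, "tz": 0.0, "rx": 0.0, "ry": 0.0, "rz": 0.0, "claw": 0.0}])

```text
clock: 8.75
eef_pos: [501.8, 46.3, 69.2]
tool_rot: [-3.14, -0.0, -0.115]
force: [0.8, 6.8, 1.1]
width: -0.1
```

Run:
```python
from h import *
a=-.116;y=np.array([-np.sin(a),np.cos(a)]);x=np.array([y[1],-y[0]]);org=np.array([496.3,-6.4])
own=lambda q:((q[:2]-org)@np.array([x,y]).T).round(1)
c=np.load("pics/w3.npy",allow_pickle=True).item()
for p,z in(((362,300),102),((387,292),75),((381,310),102),((133,292),75)):print(p,own(at(c,p,z)))
print("tcp w3",own(np.array([502,48.1])))
```

```text
(362, 300) [ 8.1 40.9]
(387, 292) [-0.1 26.8]
(381, 310) [ 4.  33.5]
(133, 292) [-1.000e-01  1.417e+02]
tcp w3 [-0.6 54.8]
```

Force rose to 4.3, then 6.8 N, with the TCP halted at y 46.3 and the cap measured at own y of about 40: the hard stop. Now back off, lift and go over the orange well.

>>> apply_moves(increments=[{"tx": 0.0006, "ty": 0.005, "tz": 0.0, "rx": 0.0, "ry": 0.0, "rz": 0.0, "claw": 0.0}, {"tx": 0.001, "ty": 0.009, "tz": 0.0, "rx": 0.0, "ry": 0.0, "rz": 0.0, "claw": 0.0}, {"tx": 0.001, "ty": 0.009, "tz": 0.03, "rx": 0.0, "ry": 0.0, "rz": 0.0, "claw": 0.0}, {"tx": 0.001, "ty": 0.009, "tz": 0.065, "rx": 0.0, "ry": 0.0, "rz": 0.0, "claw": 0.0}, {"tx": 0.001, "ty": 0.009, "tz": 0.07, "rx": 0.0, "ry": 0.0, "rz": 0.0, "claw": 0.0}, {"tx": -0.005, "ty": -0.035, "tz": 0.07, "rx": 0.0, "ry": 0.0, "rz": 0.0, "claw": 0.0}, {"tx": -0.01, "ty": -0.08, "tz": 0.07, "rx": 0.0, "ry": 0.0, "rz": 0.0, "claw": 0.0}, {"tx": -0.015, "ty": -0.125, "tz": 0.07, "rx": 0.0, "ry": 0.0, "rz": 0.0, "claw": 0.0}, {"tx": -0.0177, "ty": -0.156, "tz": 0.07, "rx": 0.0, "ry": 0.0, "rz": 0.0, "claw": 0.0}, {"tx": -0.0177, "ty": -0.156, "tz": 0.07, "rx": 0.0, "ry": 0.0, "rz": 0.0, "claw": 0.0}, {"tx": -0.0177, "ty": -0.156, "tz": 0.07, "rx": 0.0, "ry": 0.0, "rz": 0.0, "claw": 0.0}])

```text
clock: 9.85
eef_pos: [483.2, -111.4, 138.7]
tool_rot: [3.141, 0.001, -0.118]
force: [-0.6, 0.0, 0.2]
width: 0.0
```

Run:
```python
from h import *
c=calibration("wrist");s=read_state();im=get_image("wrist");T=s["eef_pos"];print(T.round(1),s["tool_rot"].round(3),s["force"].round(1))
cv2.imwrite("pics/w4.png",im[:,:,::-1]);np.save("pics/w4.npy",c,allow_pickle=True)
a=-.116;y=np.array([-np.sin(a),np.cos(a)]);x=np.array([y[1],-y[0]])
H=hsv(im);o,ho=blob(cv2.inRange(H,(5,150,90),(18,255,255)),(200,120,500,400));print(o)
m=cv2.inRange(H,(0,100,90),(20,255,255))
Q=cv2.approxPolyDP(ho.reshape(-1,1,2),8,True)[:,0];P=np.array([at(c,p,75)[:2] for p in ho])
ex=[(P@x).min(),(P@x).max()];ey=[(P@y).min(),(P@y).max()];ctr=np.mean(ex)*x+np.mean(ey)*y
print("ext",np.ptp(ex),np.ptp(ey),"centre",ctr.round(1),"moment",at(c,o,75).round(1),"tcp-ctr own",((T[:2]-ctr)@x).round(1),((T[:2]-ctr)@y).round(1))
```

```text
[ 483.2 -111.4  138.7] [ 3.141e+00  1.000e-03 -1.180e-01] [-0.6  0.   0.2]
(324.6539103893112, 246.69865814328494)
ext 44.41401027367971 53.2060797603128 centre [ 483.7 -111.3] moment [ 484.5 -111.4   75. ] tcp-ctr own -0.5 -0.2
```

View pics/w4.png

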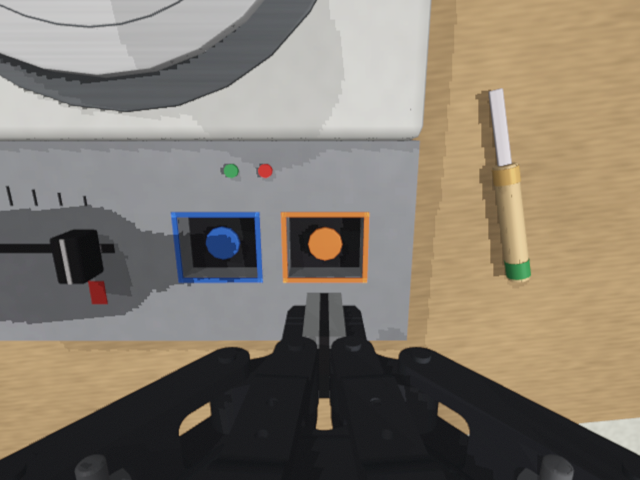

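The orange well is centred at about (325,247) and the TCP is within 0.5 mm of its middle. The cap sits beside the red mark. The knife is at the right, clear. Descend to just above the mouth of the well.

>>> apply_moves(increments=[{"tx": 0.0005, "ty": 0.0, "tz": -0.03, "rx": 0.0, "ry": 0.0, "rz": 0.0, "claw": 0.0}, {"tx": 0.0005, "ty": 0.0, "tz": -0.055, "rx": 0.0, "ry": 0.0, "rz": 0.0, "claw": 0.0}, {"tx": 0.0005, "ty": 0.0, "tz": -0.068, "rx": 0.0, "ry": 0.0, "rz": 0.0, "claw": 0.0}, {"tx": 0.0005, "ty": 0.0, "tz": -0.074, "rx": 0.0, "ry": 0.0, "rz": 0.0, "claw": 0.0}, {"tx": 0.0005, "ty": 0.0, "tz": -0.078, "rx": 0.0, "ry": 0.0, "rz": 0.0, "claw": 0.0}, {"tx": 0.0005, "ty": 0.0, "tz": -0.081, "rx": 0.0, "ry": 0.0, "rz": 0.0, "claw": 0.0}, {"tx": 0.0005, "ty": 0.0, "tz": -0.081, "rx": 0.0, "ry": 0.0, "rz": 0.0, "claw": 0.0}])

```text
clock: 10.6
eef_pos: [484.7, -110.4, 58.4]
tool_rot: [-3.142, -0.001, -0.115]
force: [0.2, 0.1, 0.5]
width: 0.3
```

>>> apply_moves(increments=[{"tx": 0.0, "ty": 0.0, "tz": -0.002, "rx": 0.0, "ry": 0.0, "rz": 0.0, "claw": 0.0}, {"tx": 0.0, "ty": 0.0, "tz": -0.004, "rx": 0.0, "ry": 0.0, "rz": 0.0, "claw": 0.0}])

```text
clock: 10.8
eef_pos: [484.8, -110.8, 54.6]
tool_rot: [3.142, -0.001, -0.116]
force: [-0.0, 0.7, 0.5]
width: 0.2
```

>>> apply_moves(increments=[{"tx": 0.0, "ty": 0.0, "tz": -0.0015, "rx": 0.0, "ry": 0.0, "rz": 0.0, "claw": 0.0}, {"tx": 0.0, "ty": 0.0, "tz": -0.003, "rx": 0.0, "ry": 0.0, "rz": 0.0, "claw": 0.0}])

```text
clock: 11.0
eef_pos: [484.5, -110.8, 51.2]
tool_rot: [-3.142, -0.0, -0.116]
force: [0.5, 0.5, -0.5]
width: 0.2
```

>>> apply_moves(increments=[{"tx": 0.0, "ty": 0.0, "tz": -0.0015, "rx": 0.0, "ry": 0.0, "rz": 0.0, "claw": 0.0}, {"tx": 0.0, "ty": 0.0, "tz": -0.003, "rx": 0.0, "ry": 0.0, "rz": 0.0, "claw": 0.0}])

```text
clock: 11.2
eef_pos: [484.4, -110.7, 48.1]
tool_rot: [3.142, -0.0, -0.116]
force: [0.5, -0.5, 0.7]
width: 0.3
```

>>> apply_moves(increments=[{"tx": 0.0, "ty": 0.0, "tz": -0.001, "rx": 0.0, "ry": 0.0, "rz": 0.0, "claw": 0.0}, {"tx": 0.0, "ty": 0.0, "tz": -0.002, "rx": 0.0, "ry": 0.0, "rz": 0.0, "claw": 0.0}])

```text
clock: 11.4
eef_pos: [484.5, -110.7, 46.1]
tool_rot: [3.142, -0.0, -0.116]
force: [0.3, 0.3, -0.0]
width: -0.0
```

>>> apply_moves(increments=[{"tx": 0.0, "ty": 0.0, "tz": -0.001, "rx": 0.0, "ry": 0.0, "rz": 0.0, "claw": 0.0}, {"tx": 0.0, "ty": 0.0, "tz": -0.002, "rx": 0.0, "ry": 0.0, "rz": 0.0, "claw": 0.0}])

```text
clock: 11.6
eef_pos: [484.4, -110.7, 44.1]
tool_rot: [3.142, -0.0, -0.116]
force: [-0.0, 0.5, 0.2]
width: 0.3
```

>>> apply_moves(increments=[{"tx": 0.0, "ty": 0.0, "tz": -0.001, "rx": 0.0, "ry": 0.0, "rz": 0.0, "claw": 0.0}, {"tx": 0.0, "ty": 0.0, "tz": -0.002, "rx": 0.0, "ry": 0.0, "rz": 0.0, "claw": 0.0}])

```text
clock: 11.8
eef_pos: [484.5, -110.7, 42.1]
tool_rot: [3.142, -0.0, -0.116]
force: [0.1, -0.4, 0.5]
width: 0.1
```

>>> apply_moves(increments=[{"tx": 0.0, "ty": 0.0, "tz": -0.001, "rx": 0.0, "ry": 0.0, "rz": 0.0, "claw": 0.0}, {"tx": 0.0, "ty": 0.0, "tz": -0.002, "rx": 0.0, "ry": 0.0, "rz": 0.0, "claw": 0.0}])

```text
clock: 12.0
eef_pos: [484.4, -110.7, 40.1]
tool_rot: [3.142, 0.0, -0.116]
force: [0.5, -0.2, -0.3]
width: -0.0
```

Run:
```python
from h import *
c=calibration("wrist");s=read_state();im=get_image("wrist");print(s["eef_pos"].round(1),s["force"].round(1))
np.save("pics/w5.npy",c,allow_pickle=True);cv2.imwrite("pics/w5.png",im[:,:,::-1])
sc=get_image("scene");cv2.imwrite("pics/scene5.png",sc[:,:,::-1]);si=get_image("side");cv2.imwrite("pics/side5.png",si[:,:,::-1])
a=cv2.resize(im[160:400,200:450],(400,384));b=cv2.resize(sc[130:210,260:360],(400,320),interpolation=cv2.INTER_CUBIC)
b=np.vstack([b,np.zeros((64,400,3),np.uint8)])
cv2.imwrite("pics/pair5.png",np.hstack([a,b])[:,:,::-1])
```

```text
[ 484.4 -110.7   40.1] [ 0.5 -0.2 -0.3]
```

View pics/pair5.png

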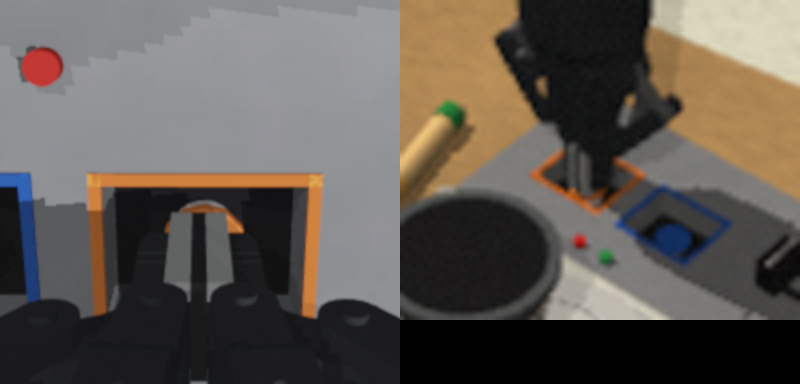

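The tips are in the well, just over the orange key, with side clearance to the rim. No contact yet, so the offset is somewhat larger than estimated. Continue in small steps.

>>> apply_moves(increments=[{"tx": 0.0, "ty": 0.0, "tz": -0.001, "rx": 0.0, "ry": 0.0, "rz": 0.0, "claw": 0.0}, {"tx": 0.0, "ty": 0.0, "tz": -0.002, "rx": 0.0, "ry": 0.0, "rz": 0.0, "claw": 0.0}])

```text
clock: 12.35
eef_pos: [484.5, -110.7, 38.5]
tool_rot: [3.142, -0.0, -0.116]
force: [-0.4, 0.5, 4.9]
width: 0.3
```

>>> apply_moves(increments=[{"tx": 0.0, "ty": 0.0, "tz": -0.001, "rx": 0.0, "ry": 0.0, "rz": 0.0, "claw": 0.0}, {"tx": 0.0, "ty": 0.0, "tz": -0.002, "rx": 0.0, "ry": 0.0, "rz": 0.0, "claw": 0.0}])

```text
clock: 12.55
eef_pos: [484.5, -110.7, 36.3]
tool_rot: [3.142, -0.0, -0.116]
force: [-0.7, 0.7, 4.0]
width: 0.2
```

>>> apply_moves(increments=[{"tx": 0.0, "ty": 0.0, "tz": -0.001, "rx": 0.0, "ry": 0.0, "rz": 0.0, "claw": 0.0}, {"tx": 0.0, "ty": 0.0, "tz": -0.002, "rx": 0.0, "ry": 0.0, "rz": 0.0, "claw": 0.0}])

```text
clock: 12.75
eef_pos: [484.5, -110.7, 34.2]
tool_rot: [3.142, -0.0, -0.116]
force: [-0.9, -0.1, 4.9]
width: 0.0
```

Pressing at about 5 N since z of about 39, so home is expected near z 32.

>>> apply_moves(increments=[{"tx": 0.0, "ty": 0.0, "tz": -0.001, "rx": 0.0, "ry": 0.0, "rz": 0.0, "claw": 0.0}, {"tx": 0.0, "ty": 0.0, "tz": -0.0015, "rx": 0.0, "ry": 0.0, "rz": 0.0, "claw": 0.0}])

```text
clock: 12.95
eef_pos: [484.6, -110.7, 32.9]
tool_rot: [3.142, -0.0, -0.116]
force: [-2.0, -0.3, 13.0]
width: -0.0
```

>>> apply_moves(increments=[{"tx": 0.0, "ty": 0.0, "tz": -0.0005, "rx": 0.0, "ry": 0.0, "rz": 0.0, "claw": 0.0}, {"tx": 0.0, "ty": 0.0, "tz": -0.001, "rx": 0.0, "ry": 0.0, "rz": 0.0, "claw": 0.0}])

```text
clock: 13.15
eef_pos: [484.5, -110.7, 32.8]
tool_rot: [3.142, -0.0, -0.116]
force: [-4.1, 1.8, 23.0]
width: -0.1
```

>>> apply_moves(increments=[{"tx": 0.0, "ty": 0.0, "tz": -0.0005, "rx": 0.0, "ry": 0.0, "rz": 0.0, "claw": 0.0}, {"tx": 0.0, "ty": 0.0, "tz": -0.001, "rx": 0.0, "ry": 0.0, "rz": 0.0, "claw": 0.0}])

```text
clock: 13.35
eef_pos: [484.5, -110.8, 32.7]
tool_rot: [3.141, -0.001, -0.116]
force: [-5.8, -0.2, 32.8]
width: 0.3
```

Hard stop: z held at 32.8 while the force rose from 13 to 33 N. Lift straight up and check.

>>> apply_moves(increments=[{"tx": 0.0, "ty": 0.0, "tz": 0.01, "rx": 0.0, "ry": 0.0, "rz": 0.0, "claw": 0.0}, {"tx": 0.0, "ty": 0.0, "tz": 0.035, "rx": 0.0, "ry": 0.0, "rz": 0.0, "claw": 0.0}, {"tx": 0.0, "ty": 0.0, "tz": 0.075, "rx": 0.0, "ry": 0.0, "rz": 0.0, "claw": 0.0}, {"tx": 0.0, "ty": 0.0, "tz": 0.105, "rx": 0.0, "ry": 0.0, "rz": 0.0, "claw": 0.0}, {"tx": -0.02, "ty": 0.04, "tz": 0.13, "rx": 0.0, "ry": 0.0, "rz": 0.0, "claw": 0.0}, {"tx": -0.03, "ty": 0.06, "tz": 0.15, "rx": 0.0, "ry": 0.0, "rz": 0.0, "claw": 0.0}, {"tx": -0.03, "ty": 0.06, "tz": 0.15, "rx": 0.0, "ry": 0.0, "rz": 0.0, "claw": 0.0}, {"tx": -0.03, "ty": 0.06, "tz": 0.15, "rx": 0.0, "ry": 0.0, "rz": 0.0, "claw": 0.0}])

```text
clock: 14.15
eef_pos: [454.8, -50.7, 180.8]
tool_rot: [3.141, -0.001, -0.115]
force: [1.4, -0.9, -0.6]
width: 0.2
```

Run:
```python
from h import *
c=calibration("wrist");s=read_state();im=get_image("wrist");print(s["clock"],s["eef_pos"].round(1),s["force"].round(1))
cv2.imwrite("pics/w6.png",im[:,:,::-1]);np.save("pics/w6.npy",c,allow_pickle=True)
```

```text
14.15 [454.8 -50.7 180.8] [ 1.4 -0.9 -0.6]
```

View pics/w6.png

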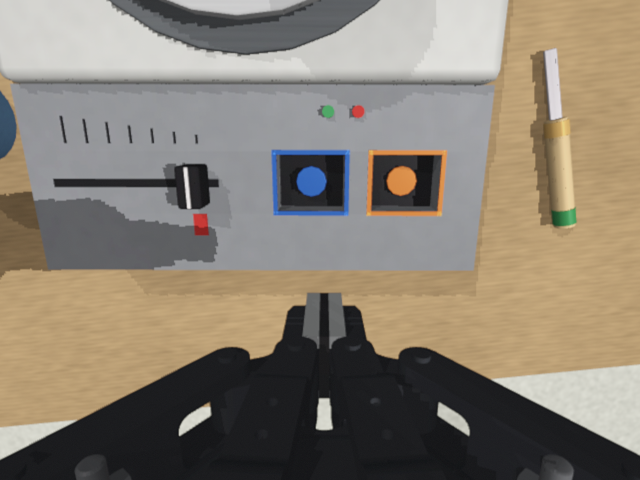

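The cap is at about (190,187) beside the red mark (201,224), the blue key at (311,181) and the orange key at (401,181). The knife is undisturbed. Now a numeric check of the slide and the key height.

Run:
```python
from h import *
a=-.116;y=np.array([-np.sin(a),np.cos(a)]);x=np.array([y[1],-y[0]]);A=np.array([x,y]).T
for n,bo,bb in(("w4",(275,205,375,290),(165,205,268,288)),("w6",(362,145,452,222),(268,145,354,222))):
    c=np.load(f"pics/{n}.npy",allow_pickle=True).item();im=cv2.imread(f"pics/{n}.png")[:,:,::-1].copy();H=hsv(im)
    for nm,lo,hi,b in(("orange",(5,140,80),(18,255,255),bo),("blue",(105,120,50),(125,255,255),bb)):
        m=cv2.inRange(H,lo,hi);x0,y0,x1,y1=b;_,h=blob(m,b);P=np.array([at(c,p,75)[:2]@A for p in h]);ctr=(P.min(0)+P.max(0))/2
        kx,ky=(x0+x1)//2,(y0+y1)//2
        k,hk=blob(m,(kx-22,ky-22,kx+22,ky+22)) 
        print(n,nm,"key-well centre own:",{z:(at(c,k,z)[:2]@A-ctr).round(1).tolist() for z in(67,65,60)},"diam at z60", np.ptp(np.array([at(c,p,60)[:2]@A for p in hk]),axis=0).round(1))
    org=np.array([496.3,-6.4])
    if n=="w6":
        for p in((176,185),(190,187),(203,185),(186.5,187)):print("cap",p,(at(c,p,102)[:2]-org)@A)
        s,_=blob(cv2.inRange(H,(0,0,140),(180,60,255)),(178,160,198,215));print("cap line",s,(at(c,s,102)[:2]-org)@A)
```

```text
w4 orange key-well centre own: {67: [0.6, -0.1], 65: [0.0, -0.1], 60: [-1.4, -0.1]} diam at z60 [22.8 22.6]
w4 blue key-well centre own: {67: [1.3, -0.9], 65: [0.7, -0.3], 60: [-0.7, 1.1]} diam at z60 [22.7 21.6]
w6 orange key-well centre own: {67: [1.1, 1.6], 65: [0.8, 1.2], 60: [0.2, 0.2]} diam at z60 [21.3 22.3]
w6 blue key-well centre own: {67: [0.3, -0.1], 65: [0.1, -0.0], 60: [-0.5, 0.1]} diam at z60 [22.1 22.3]
cap (176, 185) [ 1.72577306 45.83256778]
cap (190, 187) [ 0.46332278 37.05416919]
cap (203, 185) [ 1.73790741 28.67248612]
cap (186.5, 187) [ 0.46173965 39.28178646]
cap line (186.70336391437309, 187.23853211009174) [ 0.31027261 39.16699713]
```

Key height was 67 mm before (popped) and fits 60 mm now (home). The cap line is at own y of about 39, against 40 at zero. The blue key is unchanged. Handing in.

```bash
python3 -c "
from cell import *
s=read_state();print(s['force'],s['clock']);print(finish_job())"
```

```text
[0.64788116 0.22952103 0.09536202] 14.2
the job is handed in; nothing more can be done
None
```

I pushed the slide to its zero stop and then pressed the orange reset key fully home. I handed the job in at 14.2 s with the arm clear of everything.

- **Slide:** it moved at about 2 N. At the stop the fingers halted and the force rose to 6.8 N, well under the 35 N limit. The last view put the cap's centre line at own y of about 39 mm, against 40 mm at zero.
- **Reset key:** it moved at about 5 N until the tool stopped descending, with the force rising to 33 N. After I withdrew, its position in the picture fitted a top 15 mm below the mouth (home); before the press it fitted 8 mm (popped up).
- **Other things:** I never went over the blue key with the tool down, and it looked unchanged. The knife was undisturbed in the last view. Pot and mug were not measured at the end, but the arm stayed clear of both and felt no contact there.

**What disagreed:** the closed fingertips ended about 28 mm short of the reported TCP. Because of this, my first push passed over the cap without touching it. I noticed in the wrist picture, came in lower and repeated it. My first estimate of that offset, about 18 mm, was also too small, so the good push probably caught only the top few millimetres of the cap. After that I went by contact force instead.

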